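Shim the rocking plate shaker

TASK

The plate shaker rocks because the rubber foot under its far right corner lug (seen from the robot) is missing. Push the orange wedge along the bench, thin end first, under that bare stud until it is snug and the shaker stands firm and level on all four corners; then press down firmly on the lug above the stud for a moment to check that it no longer rocks, and take the hand away. Only push and press: do not pick up the wedge or the shaker, do not shove the shaker out of its place or upset the microplate on it, and leave everything else on the bench alone.

Things in the scene. Friction and masses are not known exactly. Their poses are not given: they have to be found in the camera images.
- shaker: microplate shaker, 4 kg, loose. Off-white case 180 (x) x 144 (y) mm, its top 84 mm high; microplate on it up to 112 mm. Origin on the bench under the case's middle; z up, -x control panel (robot's side), -y right side. Round corner lugs at x +-118, y +-96 mm. Three have rubber feet; that at +118, -96 has a bare stud in the air: pressed there with 4 N, the shaker tips about 0.04 rad. Starts level
- lug (a point): centre of the flat top of the far right lug, above the bare stud, 33 mm above the bench; the lug is a dark disc of 18 mm radius, 12 mm thick, with a steel screw in the middle; the case's nearest corner is 36 mm from its centre, 84 mm high
- stud_end (a point): lowest point of the bare brass stud under that lug: a dome of 8 mm radius, which starts 5 to 8 mm above the bench (differs from run to run)
- wedge: orange plastic levelling wedge, about 60 g, 110 mm long (its x), 36 mm wide (y), flat underside on the bench; 2 mm high at the thin end (+x), rising straight to 20 mm at the square butt (-x). Origin: centre of underside; z up. Loose, right of the shaker, thin end roughly towards the stud. Slides under less than 1 N until its slope bears on the stud; stays where it is left
- wedge_butt (a point): centre of the wedge's upright butt face (36 mm wide, 20 mm high), 10 mm above the bench; the face looks along the wedge's -x. Once the slope bears on the stud the push rises to about 1 N for each newton the wedge carries; about 8 N makes it snug, over 25 N begins to lift the corner
- wedge_tip (a point): middle of the thin end's lower edge, on the bench, 55 mm ahead of the wedge's origin. Pushed sideways on its flank beside the butt, the wedge swings about a point some 15 to 20 mm behind this end
- plate_mid (a point): centre of the underside of the white 96-well microplate, 128 x 86 x 14 mm, lying loose between low lips in the middle of the shaker's platform, 97 mm above the bench
- rack: blue tube rack with white and red capped tubes, 75 x 125 x 60 mm, loose; origin centre of underside
- tipbox: pale pipette tip box, 86 x 124 x 60 mm, loose; origin centre of underside
- bottle: clear reagent bottle with blue cap, 70 mm diameter, 145 mm tall, loose; origin centre of underside
- jar: white jar with red cap, 60 mm diameter, 90 mm tall, loose; origin centre of underside
- beaker: glass beaker, 68 mm diameter, 85 mm tall, loose; origin centre of underside
- pipette: dark blue and white hand pipette lying on the bench, 250 mm long along its x, 26 mm high, loose; origin on the bench near its middle
- timer: small white bench timer lying flat, 62 x 70 x 18 mm, loose; origin centre of underside
Not all that is in view belongs to the job. Of the things that look like the wedge, take the one that is farthest to the robot's left at the start.

How it is judged:
By the outcome, as a careful person would: the job done as asked, in the order asked, and still so for the second after the job is handed in, with the robot touching nothing.
It also fails if it takes over 67 s, if anything falls off the work surface, if the arm or the gripper's body presses on something with over 40 N, if the wrist force passes 120 N, or if a joint passes its speed limit or range.

ROBOT

A 6-joint arm with a two-finger parallel gripper is mounted at the origin on the work surface. World frame = base frame: x ahead of the robot, y to its left, z up, the work surface at z = 0. Lengths are in m, angles in rad, forces in N, time in s.
With the tool pointing down it reaches from about 0.275 to 0.825 m from the base axis. Payload 4.9 kg.
Tool frame: the origin (TCP) lies at the very end of the fingers, on their centre line; the grasp point (between the pads) lies 19 mm behind it; z points along the fingers, x is the direction in which the jaws open and shut, and the axes are right-handed (so a half turn about z gives the same grasp; the last joint's range is limited). The gripper opens to 85 mm and grips with 20 to 120 N. Pads are 22 mm wide; open, the fingers measure 114 mm over their backs; the gripper's body (76 mm by 85 mm) begins 54 mm behind the grasp point. The pads swing forward as they close: fully open they stand 13 mm farther back than shut.
Start: joints at [1.137, 0.326, -0.193, 1.052, 0, 1.437], TCP at [0.162, 0.525, 0.231] pointing down, gripper open.
Joint ranges: [-2.65, 2.65], [-0.97, 1.79], [-1.3, 1.35], [-1.93, 2.1], [-1.47, 1.37], [-3.14, 3.14]. Speed limits (rad/s): [2.57, 2.57, 3.14, 3.14, 3.14, 3.14].

INTERFACE

Orientations are given as a unit quaternion [x, y, z, w].
In Python, from rig import env gives the robot as it stands.
- The arm moves only by the tool play_rows, never from a script. Its argument "steps" is one flat list of numbers, 7 for each row, row after row: the opening, from 0 (shut) to 1 (fully open), then the shift along the tool's x, y, z in m, then the turn, a rotation vector about the tool's x, y, z in rad. In form: [jaw, tx, ty, tz, wx, wy, wz, jaw, tx, ty, tz, wx, wy, wz, ...]. A call has 1 to 5 rows; each row shifts and turns the pose as measured when the row begins, along the tool's axes as they then stand; what a row does not reach is not made up. A row lasts 1/8 s, in which the tool goes at most 62.5 mm and 10.7 degrees, less where a joint would pass 70% of its speed; a pose out of reach is approached as far as the arm can. A call is refused whole if a number of a shift passes 0.0625 or a number of a turn 0.188, either way. A call with a gripper value outside its range is refused whole. The fingers move at their own pace and stop on an object; the grip force is fixed at half the most. Time passes only in rows, so rows that do not move let the fingers close. It gives the time, the measured TCP pose, the force and the opening at its end, in the units of the state.
- env.read_state(): the state, without advancing time (a new reading comes with each control period).
- env.get_image(name): name is "side" or "top" or "wrist"; returns (picture, depth): 384x512x3 uint8, red, green, blue; 384x512 float32, m along the optical axis (not along the pixel's ray), 0 where there is no reading.
- env.camera_model(name): a dict with "camera_matrix" (3x3 intrinsics, pixels), "k1" (the pictures are not rectified: a ray, as slopes to the right and down, at radius r is drawn at 1 + k1 r^2 times it, then the intrinsics apply), "R" (3x3) and "t" (3): a world point X has camera coordinates R X + t; the wrist camera has in their place "mount" (4x4, takes a point from camera to tool coordinates, whose origin is the TCP and whose axes are the tool frame's). Camera axes: x right, y down, z forward; pixel columns grow to the right and rows downward; lengths in m; the calibration is good to about 2 mm. A picture is of the moment at which its call begins: read the wrist's pose just before it. camera_model takes no time and is no camera call.
- env.finish_job(): hands the job in, once; it reports no verdict.
Trained networks look in the newest picture that a camera, given by its name, has taken for a name from the list of things; names that differ only in an ending like _2 or _b are one class to them, and where a whole thing is asked for, a point or a joint stands for the part that bears it (a point fixed in the world has none). Each returns a list of dicts, best first, with "score" (0 to 1); they miss things now and then, are a little off and sometimes report something else, mostly with a low value. They report only what shows in the picture. A call takes as long as a camera call. They do not tell look-alikes from the thing itself.
- env.recognise(label, camera): "xyz" ([x, y, z] in m, in world coordinates, good to about 4 mm: the middle of the surface that is visible of it).
- env.silhouettes(label, camera): "mask" (384x512 bool, what is visible of it).
The state is a dict: "time_s": time; "joint_positions": joint angles; "qd": joint speeds; "joint_efforts": joint torques, N m; "tcp_pos": TCP position; "tool_rot": TCP orientation; "force": force on the tool from outside, world axes, zero at the start; "wrist_torque": the same for the moment, N m; "opening": finger opening in m.
Only numpy, scipy, OpenCV 4.12 (cv2) and the standard library are available. Lean on these libraries where they do the work, as an engineer would, in place of code of your own. Each camera call takes 0.05 s, during which the arm holds its last target.

## Working session

There is one attempt and no reset: what is moved stays moved. The work goes in short steps, Python scripts to look and compute and a tool call to move; the robot and the scene stay as the last step left them, time stands still between calls to the robot, and variables do not carry over. Pictures are saved under pics/ and viewed, and the job is handed in when it is done.

Besides the shell and the picture viewer there is one more tool, called in YAML: its name, and indented under it one key for each argument. play_rows: Moves the arm, as the interface text tells. Its arguments: {"type":"object","properties":{"steps":{"type":"array"}},"required":["steps"]}

```bash
mkdir -p pics; ls; cat > h.py <<'E'
import numpy as np,cv2
from rig import env
from scipy.spatial.transform import Rotation as R
def snap(n,f):
    p,d=env.get_image(n); cv2.imwrite('pics/'+f,p[:,:,::-1]); np.save('pics/'+f+'.npy',d); return p,d
def world(n,u,v,z=None,d=None,st=None):
    m=env.camera_model(n);K=np.array(m['camera_matrix'],float)
    dist=np.array([m['k1'],0,0,0,0],float)
    q=cv2.undistortPoints(np.array([[[u,v]]],float),K,dist)[0,0]
    ray=np.array([q[0],q[1],1.])
    if 'mount' in m:
        M=np.array(m['mount']);T=np.eye(4);T[:3,:3]=R.from_quat(st['tool_rot']).as_matrix();T[:3,3]=st['tcp_pos']
        W=T@M; Rc=W[:3,:3]; c=W[:3,3]
    else:
        Rr=np.array(m['R']);t=np.array(m['t']);Rc=Rr.T;c=-Rr.T@t
    r=Rc@ray
    if z is not None: return c+r*(z-c[2])/r[2]
    return c+r*d
E
python3 - <<'E'
from h import *
s=env.read_state(); print({k:np.round(v,3) for k,v in s.items()})
for n in ['side','top']:
    snap(n,n+'0.png'); 
    for l in ['wedge','wedge_butt','wedge_tip','shaker','lug','stud_end','plate_mid']:
        print(n,l,[(np.round(r['xyz'],3),round(r['score'],2)) for r in env.recognise(l,n)])
E
```

```text
pics
{'time_s': np.float64(0.0), 'joint_positions': array([ 1.137,  0.327, -0.194,  1.052,  0.   ,  1.437]), 'qd': array([-0.   ,  0.001,  0.   , -0.002,  0.001,  0.002]), 'joint_efforts': array([ 0.0000e+00, -4.4340e+01,  2.6244e+01,  1.5000e-02, -0.0000e+00,
        0.0000e+00]), 'tcp_pos': array([0.162, 0.525, 0.231]), 'tool_rot': array([ 0.805,  0.594, -0.001,  0.   ]), 'force': array([-0.274, -0.376, -0.174]), 'wrist_torque': array([-0.006,  0.001, -0.044]), 'opening': np.float64(0.086)}
side wedge [(array([ 0.562, -0.295,  0.013]), 0.94), (array([ 0.509, -0.143,  0.009]), 0.7), (array([ 0.328, -0.219,  0.007]), 0.59)]
side wedge_butt [(array([ 0.691, -0.205,  0.012]), 0.97), (array([ 0.562, -0.294,  0.007]), 0.74), (array([ 0.515, -0.149,  0.012]), 0.73), (array([ 0.332, -0.213,  0.011]), 0.59)]
side wedge_tip [(array([ 0.688, -0.205,  0.008]), 0.96), (array([ 0.567, -0.29 ,  0.006]), 0.87), (array([ 0.509, -0.151,  0.014]), 0.81), (array([ 0.33 , -0.21 ,  0.007]), 0.6)]
side shaker [(array([0.438, 0.066, 0.064]), 0.58), (array([0.472, 0.106, 0.11 ]), 0.45)]
side lug [(array([0.439, 0.065, 0.063]), 0.55)]
side stud_end []
side plate_mid [(array([0.472, 0.106, 0.11 ]), 0.97)]
top wedge [(array([ 0.565, -0.289,  0.01 ]), 0.72), (array([ 0.513, -0.134,  0.011]), 0.67), (array([ 0.332, -0.209,  0.009]), 0.58), (array([ 0.689, -0.202,  0.009]), 0.52)]
top wedge_butt [(array([ 0.515, -0.129,  0.012]), 0.94), (array([ 0.562, -0.285,  0.015]), 0.91), (array([ 0.33 , -0.206,  0.007]), 0.91), (array([ 0.694, -0.198,  0.009]), 0.66), (array([ 0.382, -0.472,  0.098]), 0.43)]
top wedge_tip [(array([ 0.512, -0.128,  0.012]), 0.88), (array([ 0.331, -0.209,  0.014]), 0.82), (array([ 0.561, -0.287,  0.01 ]), 0.58), (array([ 0.686, -0.196,  0.013]), 0.51)]
top shaker [(array([0.439, 0.118, 0.081]), 0.85)]
top lug [(array([0.436, 0.118, 0.083]), 0.88)]
top stud_end []
top plate_mid [(array([0.472, 0.116, 0.115]), 0.75)]
```

View pics/top0.png

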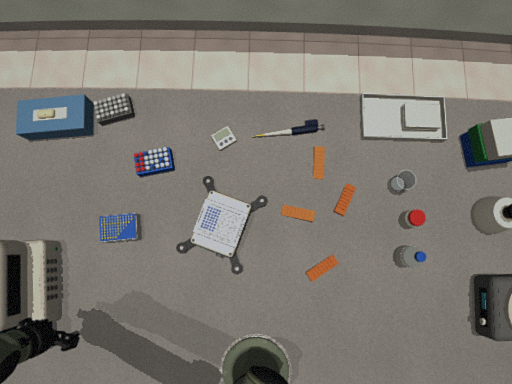

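View pics/side0.png

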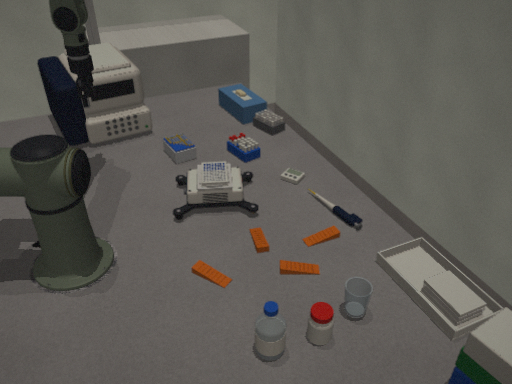

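```bash
python3 - <<'E'
import cv2
p=cv2.imread('pics/top0.png')[160:290,165:370]
cv2.imwrite('pics/c1.png',cv2.resize(p,None,fx=3.9,fy=3.9,interpolation=cv2.INTER_CUBIC))
p=cv2.imread('pics/side0.png')[150:290,160:360]
cv2.imwrite('pics/c2.png',cv2.resize(p,None,fx=4,fy=4,interpolation=cv2.INTER_CUBIC))
E
```

```text
(no output)
```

View pics/c1.png

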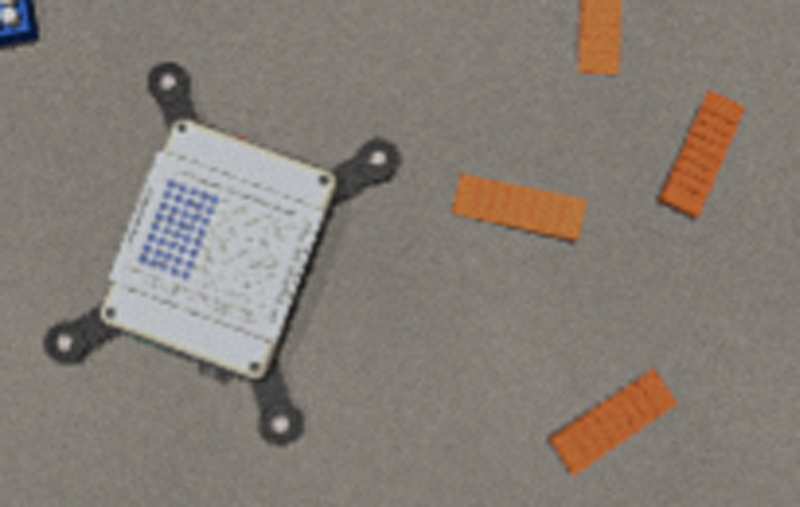

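View pics/c2.png

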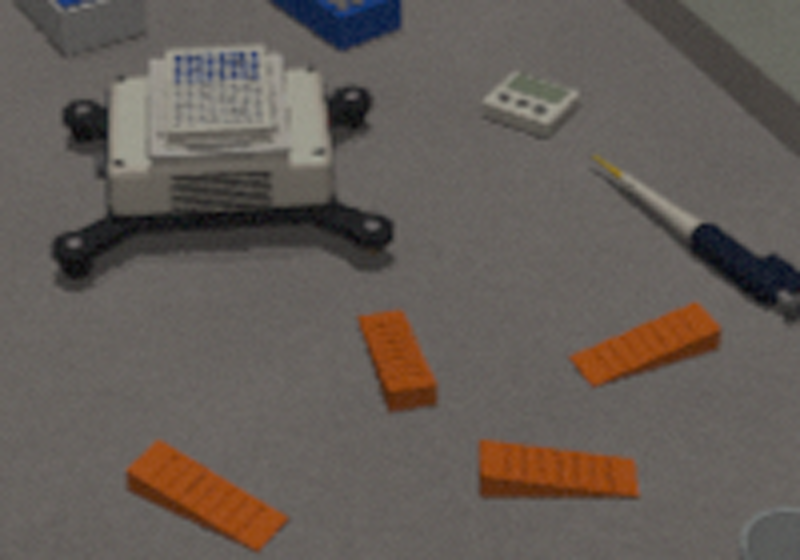

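```bash
python3 - <<'E'
from h import *
C=[(262.2,200.5),(208.1,181),(181.4,248),(237,268.7)]
L=np.array([[118,-96],[118,96],[-118,96],[-118,-96]])/1e3
P=np.array([world('top',u,v,z=.033)[:2] for u,v in C])
print(P.round(4))
c=P.mean(0); H=(L).T@(P-c); a=np.arctan2(H[0,1]-H[1,0],H[0,0]+H[1,1]); print('yaw',a,c)
Rm=np.array([[np.cos(a),-np.sin(a)],[np.sin(a),np.cos(a)]]); print((c+L@Rm.T).round(4))
for u,v in [(455,173),(585,200),(577,241),(453,213)]:
    print(world('top',165+u/3.9,160+v/3.9,z=.01).round(4))
env.get_image('top')
print([ (r['score'],r['mask'].sum(),np.argwhere(r['mask']).mean(0)) for r in env.silhouettes('wedge','top')])
print(env.camera_model('wrist'))
st=env.read_state();print(R.from_quat(st['tool_rot']).as_matrix().round(3))
E
```

```text
[[ 0.548  -0.0089]
 [ 0.6087  0.1731]
 [ 0.385   0.2504]
 [ 0.324   0.0671]]
yaw -0.32641772682350495 [0.4664307  0.12041147]
[[ 0.5474 -0.0084]
 [ 0.609   0.1735]
 [ 0.3854  0.2492]
 [ 0.3239  0.0673]]
[ 0.5396 -0.0752  0.01  ]
[ 0.519  -0.1879  0.01  ]
[ 0.4835 -0.1811  0.01  ]
[ 0.5049 -0.074   0.01  ]
[(0.88, np.int64(379), array([212.62532982, 298.91029024])), (0.87, np.int64(402), array([199.10447761, 344.66169154])), (0.82, np.int64(302), array([161.96357616, 318.41390728])), (0.6, np.int64(350), array([267.76285714, 321.30857143]))]
{'camera_matrix': array([[340.49581866,   0.        , 256.83214543],
       [  0.        , 340.49581866, 191.24860211],
       [  0.        ,   0.        ,   1.        ]]), 'k1': -0.03507869937934514, 'mount': array([[ 9.99999496e-01, -7.98167111e-04,  6.09011654e-04,
        -1.54166717e-04],
       [ 5.82976411e-04,  9.55492822e-01,  2.95013776e-01,
        -7.48862482e-02],
       [-8.17376557e-04, -2.95013273e-01,  9.55492805e-01,
        -1.42861190e-01],
       [ 0.00000000e+00,  0.00000000e+00,  0.00000000e+00,
         1.00000000e+00]])}
[[ 0.295  0.955  0.   ]
 [ 0.955 -0.295  0.   ]
 [ 0.     0.    -1.   ]]
```

play_rows:
  steps: [0.1,-0.041,0.036,0,0,0,0,0.1,-0.041,0.036,0,0,0,0,0.1,-0.041,0.036,0,0,0,0,0.1,-0.041,0.036,0,0,0,0,0.1,-0.041,0.036,0,0,0,0]

```text
time_s: 1.52
tcp_pos: [0.2768, 0.2736, 0.2311]
tool_rot: [0.802, 0.597, 0.002, 0.0]
force: [1.6, -0.2, 0.9]
opening: 0.0087
```

play_rows:
  steps: [0.1,-0.041,0.036,0,0,0,-0.16,0.1,-0.035,0.042,0,0,0,-0.16,0.1,-0.028,0.047,0,0,0,-0.16,0.1,-0.02,0.051,0,0,0,-0.16,0.1,-0.011,0.053,0,0,0,-0.16]

```text
time_s: 2.15
tcp_pos: [0.4886, 0.1536, 0.2339]
tool_rot: [0.514, 0.858, 0.004, 0.002]
force: [0.4, 1.1, 0.2]
opening: 0.0078
```

```bash
cat >> h.py <<'E'
def rel(target,ang,st=None):
    st=st or env.read_state(); T=R.from_quat(st['tool_rot']).as_matrix()
    y=T[:,1]; a=np.arctan2(y[1],y[0])
    # desired: tool z down exactly, y at angle ang
    D=np.array([[np.sin(ang),np.cos(ang),0],[-np.cos(ang),np.sin(ang),0],[0,0,-1]])
    rv=R.from_matrix(T.T@D).as_rotvec()
    print('t',np.round(st['time_s'],2),'tcp',np.round(st['tcp_pos'],4),'yang',np.degrees(a).round(2),'F',np.round(st['force'],2))
    print('shift tool',(T.T@(np.array(target)-st['tcp_pos'])).round(4),'rotvec',rv.round(4))
E
python3 -c "
from h import *
rel([.49,-.22,.2],np.radians(75))"
```

```text
Traceback (most recent call last):
  File "h.py", line 24, in rel
    rv=R.from_matrix(T.T@D).as_rotvec()
       ~~~~~~~~~~~~~^^^^^^^
  File "scipy/spatial/transform/_rotation.pyx", line 1143, in scipy.spatial.transform._rotation.Rotation.from_matrix
ValueError: Non-positive determinant (left-handed or null coordinate frame) in rotation matrix 0: [[-6.84431528e-01  7.29077106e-01  2.39045275e-04]
 [ 7.29049319e-01  6.84408234e-01 -8.51240005e-03]
 [ 6.36980055e-03  5.65187918e-03  9.99963740e-01]].
```

```bash
sed -i 's/\[\[np.sin(ang),np.cos(ang),0\],\[-np.cos(ang),np.sin(ang),0\]/[[-np.sin(ang),np.cos(ang),0],[np.cos(ang),np.sin(ang),0]/' h.py
python3 -c "
from h import *
rel([.49,-.22,.2],np.radians(75))"
```

```text
t 2.15 tcp [0.4886 0.1536 0.2339] yang 28.19 F [0.41 1.06 0.25]
shift tool [-0.3299 -0.1755  0.0325] rotvec [ 0.0079  0.0037 -0.817 ]
```

play_rows:
  steps: [0.1,-0.048,-0.026,0,0,0,0,0.1,-0.048,-0.026,0,0,0,0,0.1,-0.048,-0.026,0,0,0,0,0.1,-0.048,-0.026,0,0,0,0,0.1,-0.048,-0.026,0,0,0,0]

```text
time_s: 2.78
tcp_pos: [0.4935, -0.1249, 0.2309]
tool_rot: [0.51, 0.86, 0.004, 0.003]
force: [0.5, -0.2, 0.1]
opening: 0.0086
```

play_rows:
  steps: [0.1,-0.048,-0.026,0,0,0,0,0.1,-0.048,-0.026,0.01,0,0,0,0.1,0,0,0.01,0,0,-0.18,0.1,0,0,0.01,0,0,-0.18,0.1,0,0,0,0,0,-0.18]

```text
time_s: 3.4
tcp_pos: [0.4936, -0.2435, 0.1996]
tool_rot: [0.258, 0.966, 0.003, 0.005]
force: [-1.0, 0.2, -0.0]
opening: 0.0085
```

```bash

python3 -c "
from h import *
rel([.49,-.22,.2],np.radians(75))"
```

```text
t 3.4 tcp [ 0.4936 -0.2435  0.1996] yang 60.07 F [-0.96  0.17 -0.02]
shift tool [ 0.0149  0.0186 -0.0004] rotvec [ 0.0067  0.0092 -0.2607]
```

play_rows:
  steps: [0.1,0.015,0.018,0,0.007,0.009,-0.17,0.1,0,0,0,0,0,-0.09,0.1,0,0,0,0,0,0]

```text
time_s: 3.78
tcp_pos: [0.4893, -0.2203, 0.1993]
tool_rot: [0.127, 0.992, 0.0, -0.0]
force: [-0.1, -0.5, -1.2]
opening: 0.0082
```

```bash

python3 - <<'E'
from h import *
rel([.49,-.22,.2],np.radians(75))
import json
st=env.read_state(); json.dump({k:np.array(st[k]).tolist() for k in('tcp_pos','tool_rot')},open('pics/w1.json','w'))
snap('wrist','w1.png')
E
```

```text
t 3.78 tcp [ 0.4893 -0.2203  0.1993] yang 75.39 F [-0.12 -0.52 -1.19]
shift tool [-0.0006  0.0004 -0.0007] rotvec [ 0.0001 -0.0008  0.0068]
```

View pics/w1.png

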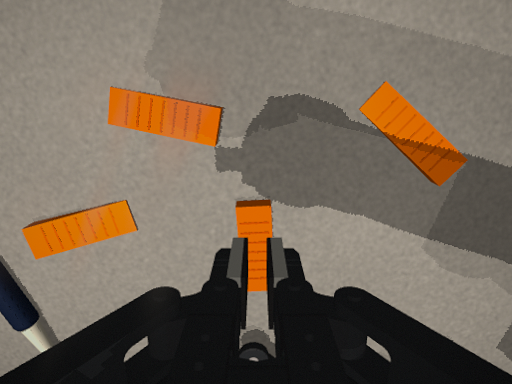

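```bash

python3 - <<'E'
import cv2
p=cv2.imread('pics/w1.png')[190:380,190:330]
cv2.imwrite('pics/c3.png',cv2.resize(p,None,fx=4,fy=4,interpolation=cv2.INTER_CUBIC)[:600*2][:760])
E
python3 -c "
import cv2;p=cv2.imread('pics/c3.png');print(p.shape);cv2.imwrite('pics/c3.png',cv2.resize(p,(442,600)))"
```

```text
(760, 560, 3)
```

View pics/c3.png

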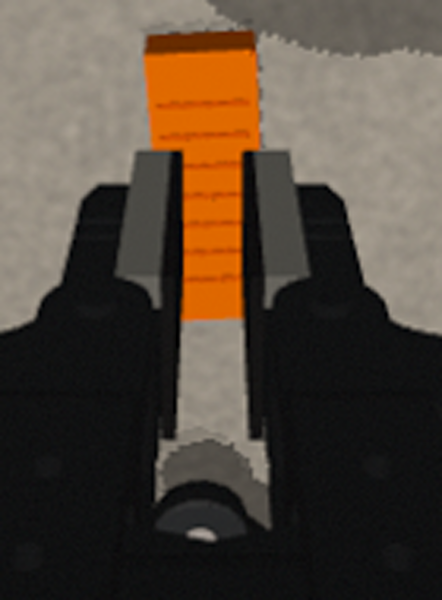

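```bash

python3 - <<'E'
from h import *
import json
st=json.load(open('pics/w1.json'))
f=lambda x,y,z: world('wrist',190+x/3.158,190+y/3.158,z=z,st=st).round(4)
a,b=f(145,52,.02),f(257,48,.02); print('butt top',a,b,np.hypot(*(a-b)[:2]),(a+b)/2)
a,b=f(145,35,.0),f(255,32,.0); print('butt bot',a,b)
a,b=f(180,320,.002),f(245,319,.002); print('tip edge',a,b)
print('left flank? ',f(152,150,.0166),'right',f(262,150,.0166))
print('lug',f(202,533,.033))
E
```

```text
butt top [ 0.5202 -0.1868  0.02  ] [ 0.4854 -0.1791  0.02  ] 0.035641689073330964 [ 0.5028  -0.18295  0.02   ]
butt bot [ 0.5216 -0.186   0.    ] [ 0.4856 -0.1777  0.    ]
tip edge [ 0.5388 -0.0775  0.002 ] [ 0.5157 -0.0719  0.002 ]
left flank?  [ 0.5278 -0.1519  0.0166] right [ 0.4926 -0.1427  0.0166]
lug [ 0.5481 -0.0096  0.033 ]
```

```bash

python3 -c "
from h import *
rel([.495,-.217,.008],np.radians(77.5))"
```

```text
t 3.82 tcp [ 0.4893 -0.2202  0.1993] yang 75.36 F [-0.72  0.28  0.39]
shift tool [-0.0049  0.0045  0.1913] rotvec [ 0.0003 -0.001  -0.0373]
```

play_rows:
  steps: [0.2,-0.005,0.0045,0.05,0,0,-0.037,0.2,0,0,0.05,0,0,0,0.2,0,0,0.05,0,0,0,0.2,0,0,0.025,0,0,0,0.2,0,0,0.012,0,0,0]

```text
time_s: 4.45
tcp_pos: [0.4989, -0.22, 0.0097]
tool_rot: [0.113, 0.994, -0.001, 0.003]
force: [-0.4, -1.0, 1.1]
opening: 0.0169
```

```bash

python3 - <<'E'
from h import *
rel([.495,-.217,.008],np.radians(77.5))
print(env.read_state()['opening'])
import json
st=env.read_state(); json.dump({k:np.array(st[k]).tolist() for k in('tcp_pos','tool_rot')},open('pics/w2.json','w'))
snap('wrist','w2.png')
E
```

```text
t 4.45 tcp [ 0.4989 -0.22    0.0097] yang 77.06 F [-0.42 -0.99  1.07]
shift tool [0.0045 0.002  0.0017] rotvec [-0.0022  0.0069 -0.0077]
0.01687007648844728
```

View pics/w2.png

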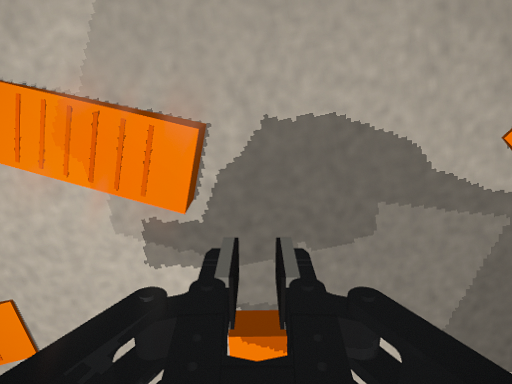

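play_rows:
  steps: [0.2,0.0045,0.002,0.002,-0.002,0.007,-0.007,0.2,0,0.01,0,0,0,0,0.2,0,0.005,0,0,0,0]

```text
time_s: 4.88
tcp_pos: [0.4993, -0.2022, 0.009]
tool_rot: [0.11, 0.994, -0.0, 0.001]
force: [-0.9, 0.4, 0.3]
opening: 0.0167
```

```bash

python3 - <<'E'
from h import *
rel([.5004,-.194,.008],np.radians(77.5))
snap('wrist','w3.png');snap('side','s3.png');snap('top','t3.png')
a=cv2.imread('pics/w3.png')[220:384,180:340];b=cv2.imread('pics/s3.png')[160:280,190:330];c=cv2.imread('pics/t3.png')[160:250,230:340]
im=np.hstack([cv2.resize(x,(0,0),fx=400/x.shape[0],fy=400/x.shape[0],interpolation=2) for x in(a,b)])
cv2.imwrite('pics/c4.png',cv2.resize(im,None,fx=.9,fy=.9))
cv2.imwrite('pics/c5.png',cv2.resize(c,None,fx=6,fy=6,interpolation=2))
E
```

```text
t 4.88 tcp [ 0.4993 -0.2022  0.009 ] yang 77.41 F [-0.86  0.37  0.28]
shift tool [0.0007 0.0083 0.001 ] rotvec [-0.0006  0.0018 -0.0016]
```

View pics/c4.png

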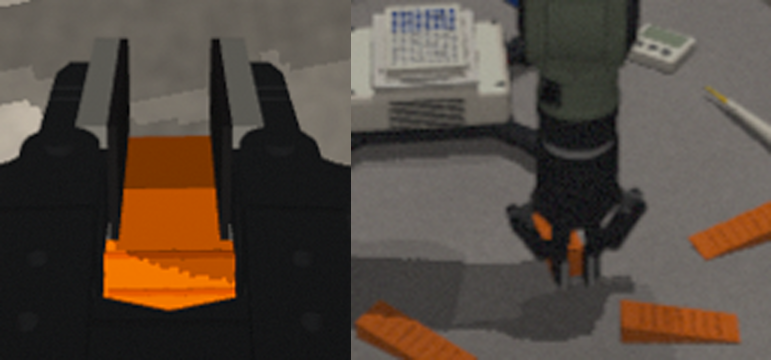

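View pics/c5.png

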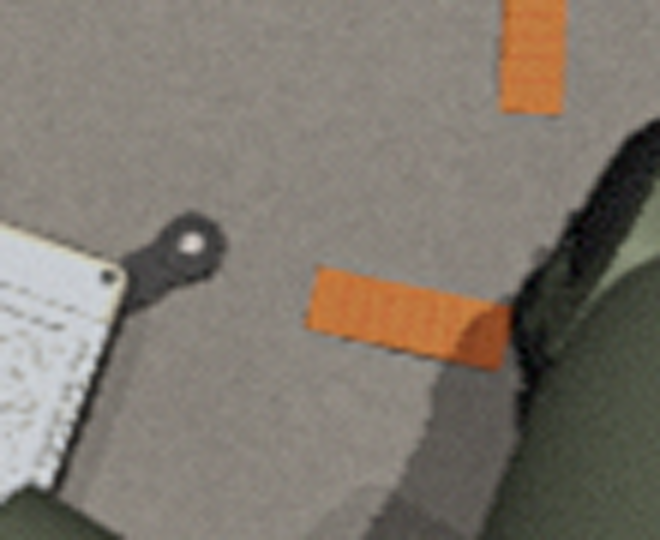

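```bash

cat >> h.py <<'E'
def topfit(stud=np.array([.548,-.009])):
    p,d=env.get_image('top')
    hsv=cv2.cvtColor(p,cv2.COLOR_RGB2HSV)
    m=((hsv[...,0]<16)&(hsv[...,1]>140)&(hsv[...,2]>70)).astype(np.uint8)
    n,l,s,c=cv2.connectedComponentsWithStats(m)
    best=min((i for i in range(1,n) if s[i,4]>60),key=lambda i:c[i][0]+1000*(abs(c[i][1]-210)>45)+1000*(c[i][0]<240))
    ys,xs=np.nonzero(l==best); print('comp',c[best],s[best])
    W=np.array([world('top',x,y,z=.009)[:2] for x,y in zip(xs,ys)],np.float32)
    r=cv2.minAreaRect(W*1000);b=cv2.boxPoints(r)/1000
    print('size mm',np.round(r[1],1)); e=[b[1]-b[0],b[2]-b[1]]; 
    ev,evec=np.linalg.eigh(np.cov(W.T)); h=evec[:,1]; h=h*np.sign(h[1]); mid=W.mean(0)
    pr=(W-mid)@h; print('centroid',mid.round(4),'head',np.degrees(np.arctan2(h[1],h[0])).round(2),'ext',pr.min().round(4),pr.max().round(4))
    v=stud-mid; print('stud ahead of centroid',(v@h).round(4),'stud left of axis',(h[0]*v[1]-h[1]*v[0]).round(4))
    return p
E
python3 - <<'E'
from h import *
p=topfit()
for u,v,z in [(282,209.7,.002),(314.7,215.8,.02),(230+191/6,160+243/6,.033)]: print(world('top',u,v,z=z).round(4))
m=env.camera_model('top'); print(np.array(m['R']).round(3),-np.array(m['R']).T@m['t'])
E
```

```text
comp [297.93409742 212.72206304] [281 205  34  17 349]
size mm [111.1  36.2]
centroid [ 0.5128 -0.1305] head 78.84 ext -0.0551 0.0561
stud ahead of centroid 0.126 stud left of axis -0.011
[ 0.5224 -0.0772  0.002 ]
[ 0.5029 -0.1854  0.02  ]
[ 0.548  -0.0077  0.033 ]
[[ 0.026 -1.     0.006]
 [-0.987 -0.027 -0.159]
 [ 0.159 -0.001 -0.987]] [0.39182873 0.01390009 1.2707526 ]
```

play_rows:
  steps: [0.2,0,0.008,0.001,0,0,0,0.2,0,0.006,0,0,0,0.01,0.2,0.0013,0.008,0,0,0,0.02,0.2,0.0013,0.008,0,0,0,0.02,0.2,0,0,0,0,0,0]

```text
time_s: 5.7
tcp_pos: [0.5038, -0.1711, 0.0078]
tool_rot: [0.136, 0.991, -0.001, 0.001]
force: [-0.7, 0.1, -0.1]
opening: 0.0174
```

```bash

python3 - <<'E'
from h import *
rel([.5004,-.194,.008],np.radians(74))
p=topfit();cv2.imwrite('pics/t4.png',p[:,:,::-1])
E
```

```text
t 5.7 tcp [ 0.5038 -0.1711  0.0078] yang 74.33 F [-0.7   0.14 -0.12]
shift tool [-0.0029 -0.023  -0.0002] rotvec [-0.0014  0.0019  0.0058]
comp [290.375   210.36875] [275 202  32  19 320]
size mm [110.2  36. ]
centroid [ 0.5201 -0.1049] head 73.18 ext -0.0587 0.0516
stud ahead of centroid 0.0999 stud left of axis 0.0011
```

play_rows:
  steps: [0.2,0,0.012,0,0,0,0,0.2,0,0.012,0,0,0,0,0.2,0,0.012,0,0,0,0,0.2,0,0.008,0,0,0,0,0.2,0,0,0,0,0,0]

```text
time_s: 6.38
tcp_pos: [0.5168, -0.1259, 0.0078]
tool_rot: [0.136, 0.991, -0.001, 0.001]
force: [-0.1, -0.2, 0.2]
opening: 0.0167
```

```bash

python3 - <<'E'
from h import *
rel([.5004,-.194,.008],np.radians(74))
p=topfit();cv2.imwrite('pics/c6.png',cv2.resize(p[150:250,180:320,::-1],None,fx=5,fy=5,interpolation=2))
E
```

```text
t 6.38 tcp [ 0.5168 -0.1259  0.0078] yang 74.35 F [-0.15 -0.24  0.16]
shift tool [-0.0026 -0.07   -0.0001] rotvec [-0.0016  0.0022  0.0061]
comp [277.05725191 206.28625954] [262 198  28  17 262]
size mm [90.4 36.3]
centroid [ 0.5328 -0.0599] head 75.86 ext -0.0422 0.0482
stud ahead of centroid 0.053 stud left of axis -0.0024
```

View pics/c6.png

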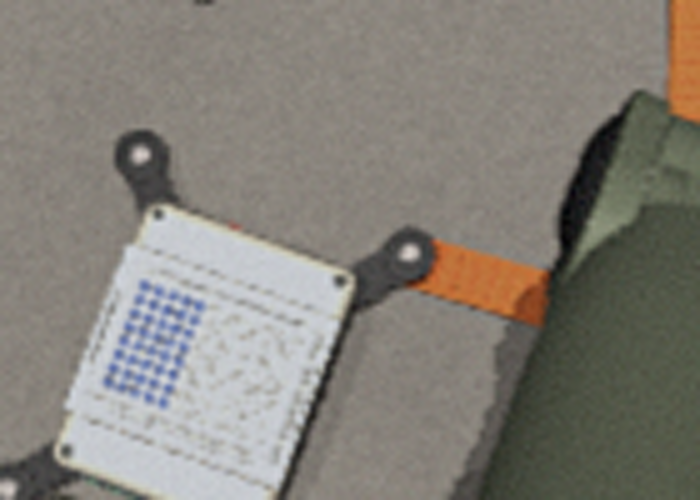

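play_rows:
  steps: [0.2,0,0.006,0,0,0,0,0.2,0,0.006,0,0,0,0,0.2,0,0.003,0,0,0,0,0.2,0,0.002,0,0,0,0]

```text
time_s: 6.92
tcp_pos: [0.5214, -0.1097, 0.0078]
tool_rot: [0.137, 0.991, -0.001, 0.001]
force: [0.4, 0.2, 0.0]
opening: 0.0169
```

play_rows:
  steps: [0.2,0,0.002,0,0,0,0,0.2,0,0.002,0,0,0,0]

```text
time_s: 7.18
tcp_pos: [0.5226, -0.1057, 0.0078]
tool_rot: [0.137, 0.991, -0.001, 0.001]
force: [0.1, -0.1, 0.2]
opening: 0.0169
```

play_rows:
  steps: [0.2,0,0.002,0,0,0,0,0.2,0,0.002,0,0,0,0]

```text
time_s: 7.42
tcp_pos: [0.5237, -0.1017, 0.0078]
tool_rot: [0.137, 0.991, -0.001, 0.001]
force: [-0.7, -1.1, 1.0]
opening: 0.017
```

play_rows:
  steps: [0.2,0,0.0015,0,0,0,0,0.2,0,0.0015,0,0,0,0]

```text
time_s: 7.68
tcp_pos: [0.5246, -0.0986, 0.0078]
tool_rot: [0.137, 0.991, -0.002, 0.001]
force: [-0.5, -0.9, 1.1]
opening: 0.0173
```

play_rows:
  steps: [0.2,0,0.0015,0,0,0,0,0.2,0,0.0015,0,0,0,0]

```text
time_s: 7.92
tcp_pos: [0.5254, -0.0958, 0.0078]
tool_rot: [0.137, 0.991, -0.002, 0.001]
force: [-0.2, -1.0, -0.6]
opening: 0.0168
```

play_rows:
  steps: [0.2,0,0.0015,0,0,0,0]

```text
time_s: 8.05
tcp_pos: [0.5257, -0.0949, 0.0078]
tool_rot: [0.137, 0.991, -0.003, 0.001]
force: [-1.9, -3.9, 0.6]
opening: 0.017
```

play_rows:
  steps: [0.2,0,0.0015,0,0,0,0]

```text
time_s: 8.18
tcp_pos: [0.5259, -0.0942, 0.0078]
tool_rot: [0.138, 0.99, -0.004, 0.001]
force: [-1.1, -5.1, 0.8]
opening: 0.0171
```

play_rows:
  steps: [0.2,0,0.0015,0,0,0,0]

```text
time_s: 8.3
tcp_pos: [0.526, -0.0939, 0.0078]
tool_rot: [0.138, 0.99, -0.005, 0.0]
force: [-2.1, -5.8, 0.3]
opening: 0.0173
```

play_rows:
  steps: [0.2,0,0.0015,0,0,0,0]

```text
time_s: 8.43
tcp_pos: [0.5261, -0.0937, 0.0079]
tool_rot: [0.138, 0.99, -0.007, 0.0]
force: [-2.4, -7.0, 1.2]
opening: 0.0171
```

play_rows:
  steps: [0.2,0,0.0025,0,0,0,0]

```text
time_s: 8.55
tcp_pos: [0.5262, -0.0931, 0.0079]
tool_rot: [0.139, 0.99, -0.009, -0.0]
force: [-3.5, -9.1, 1.4]
opening: 0.017
```

play_rows:
  steps: [0.2,0,0.0025,0,0,0,0]

```text
time_s: 8.68
tcp_pos: [0.5263, -0.0928, 0.008]
tool_rot: [0.14, 0.99, -0.011, -0.001]
force: [-3.4, -9.5, 1.3]
opening: 0.0169
```

play_rows:
  steps: [0.2,0,0.003,0,0,0,0]

```text
time_s: 8.8
tcp_pos: [0.5264, -0.0925, 0.008]
tool_rot: [0.14, 0.99, -0.015, -0.001]
force: [-3.4, -11.2, 1.7]
opening: 0.0171
```

play_rows:
  steps: [0.2,0,-0.004,0,0,0,0,0.2,0,-0.01,0,0,0,0,0.2,0,-0.02,0,0,0,0,0.2,0,0,-0.05,0,0,0,0.2,0,0,-0.05,0,0,0]

```text
time_s: 9.43
tcp_pos: [0.5139, -0.1213, 0.1067]
tool_rot: [0.14, 0.99, -0.01, -0.006]
force: [0.7, 0.2, 0.1]
opening: 0.0174
```

```bash

python3 - <<'E'
from h import *
import json
rel([.548,-.009,.075],np.radians(71.3))
p=topfit();cv2.imwrite('pics/c7.png',cv2.resize(p[150:250,180:320,::-1],None,fx=5,fy=5,interpolation=2))
p,d=snap('side','s7.png');cv2.imwrite('pics/c8.png',cv2.resize(p[150:260,160:300,::-1],None,fx=5,fy=5,interpolation=2))
E
```

```text
t 9.43 tcp [ 0.5139 -0.1213  0.1067] yang 73.91 F [0.68 0.2  0.08]
shift tool [-0.0018  0.118   0.0291] rotvec [-0.0217 -0.0077  0.0454]
comp [274.36 205.23] [263 198  22  15 200]
size mm [67.5 35.9]
centroid [ 0.5361 -0.0507] head 76.64 ext -0.0313 0.0363
stud ahead of centroid 0.0433 stud left of axis -0.002
```

View pics/c7.png

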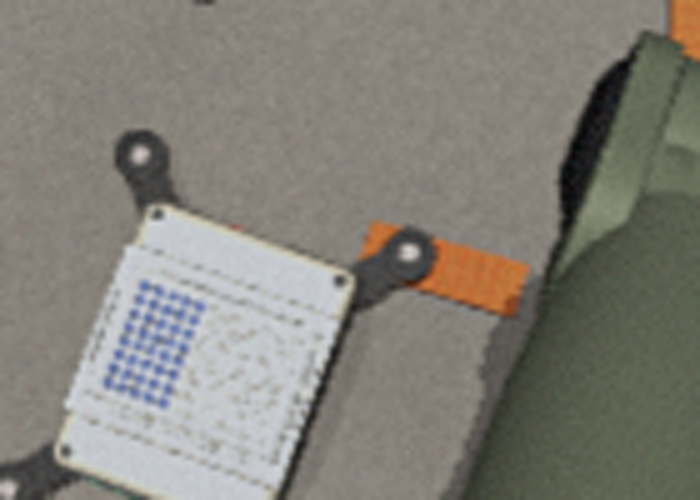

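View pics/c8.png

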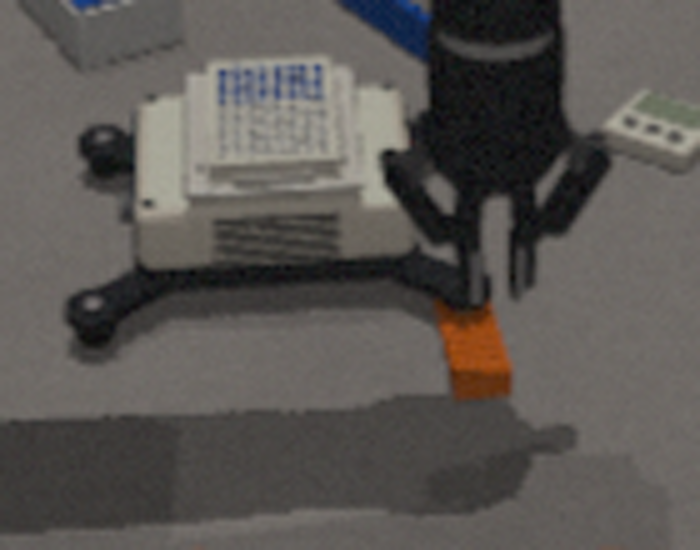

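play_rows:
  steps: [0,-0.002,0.03,0,-0.022,-0.008,0.045,0,0,0.04,0,0,0,0,0,0,0.03,0,0,0,0,0,0,0.01,0.005,0,0,0,0,0,0,0,0,0,0]

```text
time_s: 10.15
tcp_pos: [0.5542, -0.0168, 0.1035]
tool_rot: [0.164, 0.986, 0.001, 0.005]
force: [0.8, -0.0, -0.4]
opening: -0.0002
```

```bash

python3 - <<'E'
from h import *
rel([.547,-.012,.033],np.radians(71.3))
p,d=snap('side','s8.png');cv2.imwrite('pics/c9.png',cv2.resize(p[130:250,160:300,::-1],None,fx=5,fy=5,interpolation=2))
p,d=snap('top','t8.png');cv2.imwrite('pics/c10.png',cv2.resize(p[150:250,180:320,::-1],None,fx=5,fy=5,interpolation=2))
E
```

```text
t 10.15 tcp [ 0.5542 -0.0168  0.1035] yang 71.14 F [ 0.76 -0.02 -0.43]
shift tool [0.0091 0.0019 0.0704] rotvec [ 0.0037  0.0101 -0.0028]
```

View pics/c9.png

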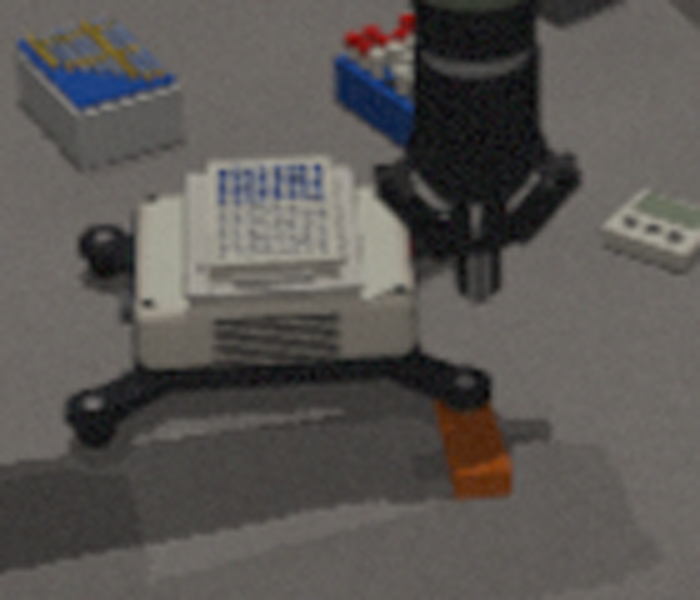

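View pics/c10.png

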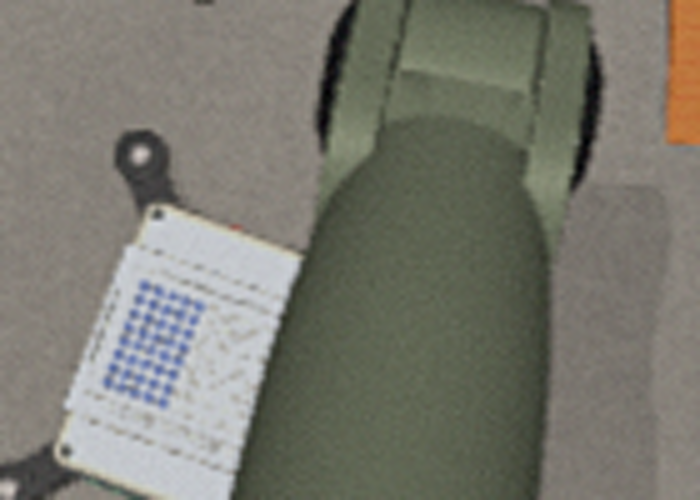

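play_rows:
  steps: [0,0,0,0,0.003,0.01,-0.173,0,0,0,0,0,0,-0.173,0,0,0,0,0,0,-0.173,0,0,0,0,0,0,-0.173,0,0,0,0,0,0,-0.173]

```text
time_s: 10.88
tcp_pos: [0.5529, -0.0237, 0.1036]
tool_rot: [-0.274, 0.962, -0.001, -0.0]
force: [0.4, 0.8, 0.0]
opening: 0.0001
```

```bash

python3 - <<'E'
from h import *
rel([.548,-.011,.033],np.radians(120.7))
E
```

```text
t 10.88 tcp [ 0.5529 -0.0237  0.1036] yang 121.77 F [0.39 0.82 0.  ]
shift tool [-0.0026  0.0134  0.0706] rotvec [-0.0009 -0.0012  0.0186]
```

play_rows:
  steps: [0,-0.0026,0.0134,0,0,0,0,0,0,0,0.03,0,0,0,0,0,0,0.02,0,0,0,0,0,0,0.008,0,0,0,0,0,0,0,0,0,0]

```text
time_s: 11.5
tcp_pos: [0.5466, -0.0113, 0.0451]
tool_rot: [-0.266, 0.964, -0.0, -0.0]
force: [-0.0, 0.3, 1.2]
opening: -0.0003
```

```bash

python3 - <<'E'
from h import *
rel([.548,-.010,.033],np.radians(120.7))
p,d=snap('wrist','w9.png');
p,d=snap('side','s9.png');cv2.imwrite('pics/c11.png',cv2.resize(p[130:250,160:300,::-1],None,fx=5,fy=5,interpolation=2))
E
```

```text
t 11.5 tcp [ 0.5466 -0.0113  0.0451] yang 120.86 F [-0.02  0.33  1.17]
shift tool [-0.0018  0.0004  0.012 ] rotvec [-0.0008 -0.0002  0.0028]
```

View pics/w9.png

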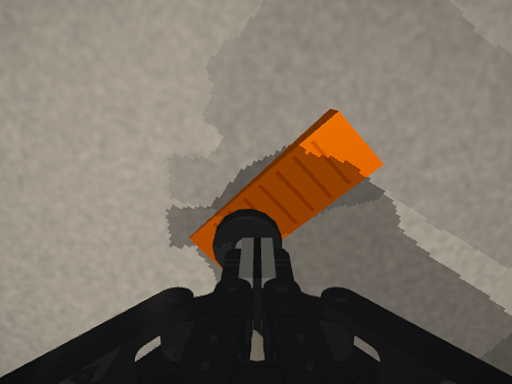

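View pics/c11.png

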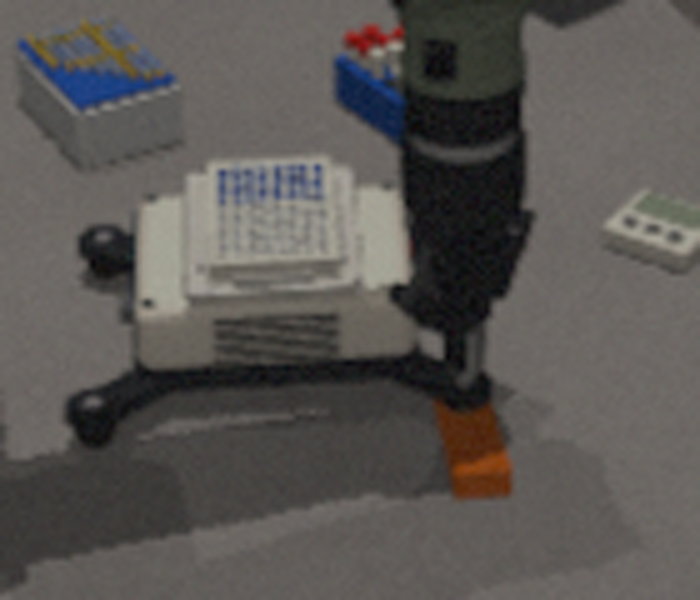

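play_rows:
  steps: [0,-0.0025,0,0.006,0,0,0,0,0,0,0.004,0,0,0,0,0,0,0.002,0,0,0]

```text
time_s: 11.98
tcp_pos: [0.5512, -0.0102, 0.0347]
tool_rot: [-0.266, 0.964, -0.001, 0.002]
force: [-0.2, 0.1, -0.6]
opening: -0.0001
```

play_rows:
  steps: [0,0,0,0.002,0,0,0]

```text
time_s: 12.1
tcp_pos: [0.5513, -0.0102, 0.0326]
tool_rot: [-0.266, 0.964, -0.001, 0.002]
force: [-0.5, -0.3, -0.4]
opening: 0.0001
```

play_rows:
  steps: [0,0,0,0.002,0,0,0]

```text
time_s: 12.22
tcp_pos: [0.5514, -0.0103, 0.032]
tool_rot: [-0.266, 0.964, -0.002, 0.002]
force: [-8.2, 1.0, 26.0]
opening: -0.0001
```

play_rows:
  steps: [0,0,0,0.001,0,0,0]

```text
time_s: 12.35
tcp_pos: [0.5514, -0.0102, 0.0323]
tool_rot: [-0.266, 0.964, -0.002, 0.003]
force: [-3.2, 0.2, 10.5]
opening: 0.0002
```

play_rows:
  steps: [0,0,0,0.001,0,0,0,0,0,0,0.001,0,0,0]

```text
time_s: 12.6
tcp_pos: [0.5513, -0.0103, 0.0323]
tool_rot: [-0.266, 0.964, -0.002, 0.003]
force: [-2.9, 0.5, 9.3]
opening: -0.0002
```

play_rows:
  steps: [0,0,0,0.001,0,0,0,0,0,0,0.001,0,0,0]

```text
time_s: 12.85
tcp_pos: [0.5514, -0.0103, 0.0323]
tool_rot: [-0.266, 0.964, -0.002, 0.003]
force: [-2.7, 0.2, 9.0]
opening: 0.0001
```

play_rows:
  steps: [0,0,0,0.002,0,0,0,0,0,0,0.002,0,0,0,0,0,0,0.002,0,0,0]

```text
time_s: 13.22
tcp_pos: [0.5514, -0.0103, 0.0321]
tool_rot: [-0.266, 0.964, -0.003, 0.004]
force: [-6.4, 0.2, 18.9]
opening: -0.0001
```

play_rows:
  steps: [0,0,0,0.002,0,0,0,0,0,0,0.002,0,0,0,0,0,0,0.002,0,0,0]

```text
time_s: 13.6
tcp_pos: [0.5514, -0.0103, 0.0321]
tool_rot: [-0.266, 0.964, -0.003, 0.005]
force: [-6.1, 0.1, 18.4]
opening: 0.0003
```

play_rows:
  steps: [0,0,0,-0.003,0,0,0,0,0,0,-0.01,0,0,0,0,0,0,-0.05,0,0,0,0,0,0,-0.06,0,0,0,0,0,0,-0.04,0,0,0]

```text
time_s: 14.22
tcp_pos: [0.5471, -0.0094, 0.1976]
tool_rot: [-0.266, 0.964, -0.002, 0.002]
force: [0.7, 0.3, -0.8]
opening: 0.0005
```

play_rows:
  steps: [0,0,-0.05,-0.02,0,0,0,0,0,-0.05,-0.02,0,0,0,0,0,-0.05,0,0,0,0,0,0,-0.05,0,0,0,0,0,0,0,0,0,0,0]

```text
time_s: 14.85
tcp_pos: [0.6545, -0.1856, 0.2474]
tool_rot: [-0.267, 0.964, -0.004, 0.006]
force: [0.7, 1.0, -0.2]
opening: 0.0
```

```bash

python3 - <<'E'
from h import *
rel([.548,-.010,.033],np.radians(120.7))
p=topfit();cv2.imwrite('pics/c12.png',cv2.resize(p[150:285,165:325,::-1],None,fx=4.4,fy=4.4,interpolation=2))
d0=np.load('pics/top0.png.npy'); q0=cv2.imread('pics/top0.png')[:,:,::-1]
p2,d=snap('side','s12.png');cv2.imwrite('pics/c13.png',cv2.resize(p2[150:260,160:300,::-1],None,fx=5,fy=5,interpolation=2))
cv2.imwrite('pics/t12.png',p[:,:,::-1])
# shaker shift: phase corr in case patch
g=lambda x:np.float32(cv2.cvtColor(np.ascontiguousarray(x[170:280,170:250]),cv2.COLOR_RGB2GRAY))
print(cv2.phaseCorrelate(g(q0),g(p)))
s0=cv2.imread('pics/side0.png')[:,:,::-1]; h=lambda x:np.float32(cv2.cvtColor(np.ascontiguousarray(x[155:210,170:262]),cv2.COLOR_RGB2GRAY))
print(cv2.phaseCorrelate(h(s0),h(p2)))
E
```

```text
t 14.85 tcp [ 0.6545 -0.1856  0.2474] yang 121.0 F [ 0.74  1.05 -0.17]
shift tool [0.0029 0.2078 0.212 ] rotvec [-0.0116  0.0096  0.0053]
comp [274.25247525 205.18811881] [263 198  22  15 202]
size mm [67.3 35.7]
centroid [ 0.5362 -0.0503] head 76.53 ext -0.0317 0.0359
stud ahead of centroid 0.0429 stud left of axis -0.0018
((-0.032122674792262274, 0.03611870907742798), 0.5964897072315216)
((-0.02255876995006645, -0.10174043154822243), 0.9759570906559626)
```

View pics/c12.png

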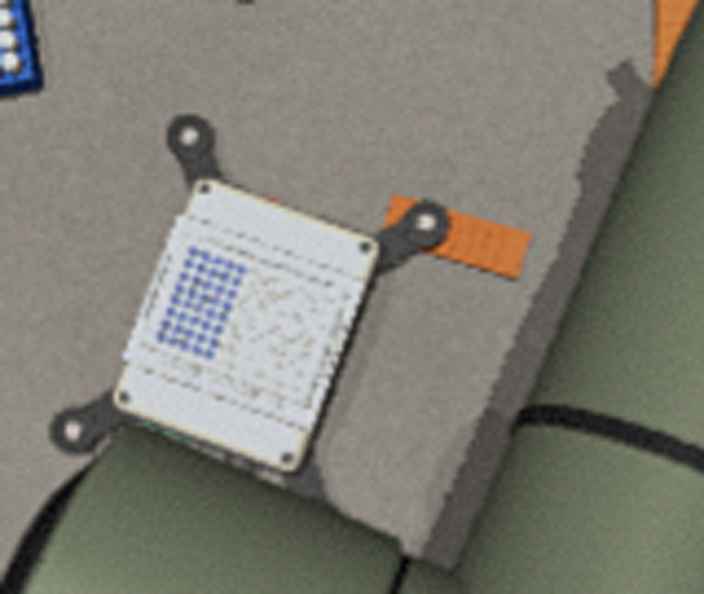

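View pics/c13.png

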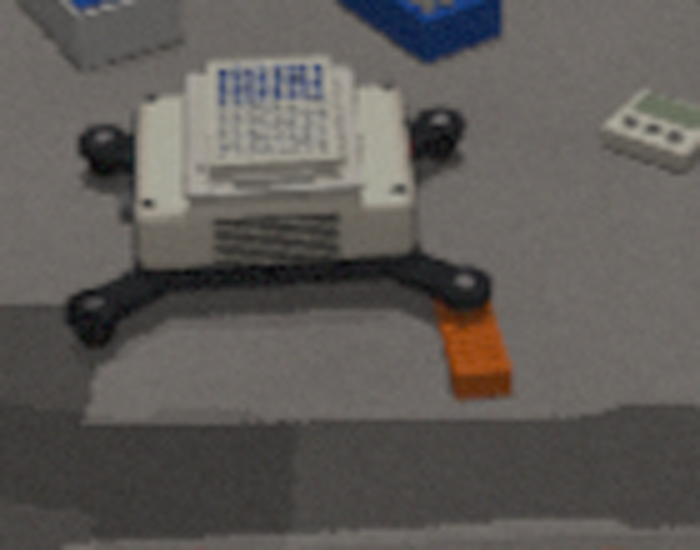

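```bash
python3 -c "
from h import *
print(env.finish_job())"
```

```text
the job is handed in; nothing more can be done
None
```

The job is done and handed in at about 15 s of the 67 s allowed.

- **Wedge:** Of the four look-alikes I took the leftmost one. I pushed it butt-first on the bench, steering it about 4° to line up with the stud. It went in until the push reached about 11–12 N, which is past snug and well under the 25 N that would lift the corner.
- **Press test:** I pressed the far right lug with a peak of about 26 N, then held about 19 N. The height stayed at 32.1–32.3 mm throughout, so it did not rock. The press point was about 3 mm off the lug's centre. I then lifted the hand clear.
- **Last checks:**
  - The wedge did not move during the press.
  - The shaker and microplate show no measurable shift against the first pictures (0.1 pixel or less).
  - Force on the tool is back to noise.
- **Disagreement:** The top and wrist cameras first differed by about 1.3° and 4.5 mm on the wedge's heading and offset. The final top-camera reading puts the stud within about 2 mm of the wedge's centre line, but with the wedge partly hidden under the lug.

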